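Spin-test spool-holder spindles and pull out the worn ones

ROBOT

A 7-joint arm with a two-finger parallel gripper is mounted at the origin on the work surface. World frame = base frame: x ahead of the robot, y to its left, z up, the work surface at z = 0. Lengths are in mm, angles in degrees, forces in N, time in s.
With the tool pointing down it reaches from about 425 to 925 mm from the base axis. Payload 6.8 kg.
Tool frame: the origin (TCP) lies on the centre line of the jaws, within the pads' length; the fingertips stand 17 mm ahead of it and the grasp point (between the pads) lies 2 mm behind it; z points along the fingers, y is the line along which they close (so a half turn about z gives the same grasp; the last joint's range is limited). The gripper opens to 88 mm and grips with 3 to 60 N. Pads are 20 mm wide; open, the fingers measure 115 mm over their backs; the gripper's body (75 mm by 178 mm) begins 61 mm behind the grasp point.
Start: joints at [-82.454, 27.33, 1.283, 89.118, -0.659, 63.558, -4.761], TCP at [160.313, 655.703, 239.664] pointing down, gripper open.
Joint ranges: [-169.35, 169.35], [-19.33, 120.38], [-80.79, 83.38], [13.8, 139.57], [-78.32, 258.32], [9.67, 109.79], [-169.56, 169.56]. Speed limits (degrees/s): [136.94, 136.94, 180, 180, 180, 180, 180].

INTERFACE

Orientations are given as [roll, pitch, yaw] about the fixed x, y, z axes, in that order (R = Rz(yaw) Ry(pitch) Rx(roll)).
In Python, from bench import robot, eyes, ticket gives the robot as it stands.
- The arm moves only by the shell command python3 -m creep 'ROWS' [FORCE]. ROWS is JSON, a list that holds one entry, the list of rows, each a list of 5 numbers: the shift along the tool's x, y, z in mm, then the turn about the tool's z in rad, then the opening, from 0 (shut) to 1 (fully open). A call has 1 to 5 rows; each row is the pose to reach, as a shift and turn from the pose commanded when the call began, along the tool's axes at that moment; what a row does not reach only later rows make up. A row lasts 1/10 s, in which the tool goes at most 50 mm and 8.59 degrees, less where a joint would pass 70% of its speed; a pose out of reach is approached as far as the arm can. A call with a gripper value outside its range is refused whole. The fingers move at their own pace and stop on an object; FORCE is the grip in N (left out, the last holds). Time passes only in rows, so rows that repeat a pose let the fingers close. It gives the time, the measured TCP pose, the force, the opening and the grip force at its end, in the units of the state.
- robot.get_obs(): the state, without advancing time (a new reading comes with each control period).
- eyes.read_camera(name): name is "side" or "top" or "wrist"; returns the picture (384x512x3 uint8, blue, green, red); there is no depth.
- eyes.get_calibration(name): a dict with "camera_matrix" (3x3 intrinsics, pixels), "rvec" (rotation vector, rad) and "tvec" (3), from world to camera coordinates, as OpenCV has them. Camera axes: x right, y down, z forward; pixel columns grow to the right and rows downward; lengths in mm; the calibration is good to about 2 mm. A picture is of the moment at which its call begins: read the wrist's pose just before it. get_calibration takes no time and is no camera call; for the wrist camera it gives the pose at the moment of the call.
- ticket.hand_in(): hands the job in; it is judged then, once.
The state is a dict: "time": time; "qpos": joint angles; "dq": joint speeds; "joint_torque": joint torques, N m; "tool_pos": TCP position; "tcp_rot": TCP orientation; "force": force on the tool from outside, world axes, zero at the start; "torque": the same for the moment, N m; "width": finger opening in mm; "finger_force": force on a finger pad.
Only numpy, scipy, OpenCV 4.12 (cv2) and the standard library are available. Lean on these libraries where they do the work, as an engineer would, in place of code of your own. Each camera call takes 0.05 s, during which the arm holds its last target. There are 200 camera calls.

TASK

Flick the finned orange hub of each of the three spool-holder spindles round by a quarter turn or more, without turning it back, and see how it runs: a sound one spins on by itself for a turn or more, one with worn bearings stops almost as soon as it is let go. Set every worn spindle down gently, upright, on the floor of the red repair tray and leave the sound ones standing on the green mat, without knocking any spindle over or disturbing the other things on the bench.

Things in the scene. Friction and masses are not known exactly. Their poses are not given: they have to be found in the camera images.
- spindle_a: spool-holder spindle, axis vertical, loose, about 0.4 to 0.5 kg; all three look alike. Origin: centre of its underside, z up. Round steel flange 70 mm across, 8 mm thick; steel boss 20 mm across up to 14 mm; orange hub turning on ball bearings about z: core 26 mm across from 14 to 79 mm, with four fins; fixed steel nut 15 mm across on top, up to 87 mm
- spindle_a_hub (a joint): turn of spindle A's hub on its flange, rad, counter-clockwise from above positive, counts on over full turns, within 0.15 of 0 at the start. Drag is hidden and differs between spindles. Sound: flicked at 0.2 m/s it runs on by itself for over 2 s and over a full turn. Worn: it stops within about 0.1 s and a quarter turn of the push ending
- spindle_a_mark (a point): outer tip of the white-painted fin of spindle A's hub, 27 mm from the axis, 35 mm above its underside; frame x points outward along it. Four fins, 90 degrees apart, 4 mm thick, from 14 to 56 mm high. A fingertip swept sideways past the axis, overlapping the fins' outer 8 to 10 mm, pushes a fin round until it slips off; well under 1 N does it and the flange stays put
- spindle_a_bearing: inner part of the ball bearing hidden inside spindle A's hub, on the axis; its place tells nothing of its state. Sound: its dust shield sits in its groove, clear of the race; worn: the shield has sprung out and rubs on the race
- spindle_a_race: outer race of that bearing, hidden in spindle A's hub and turning with it, on the axis
- spindle_a_neck (a point): axis of spindle A at mid height of its neck, 68 mm above its underside: the smooth core 26 mm across, bare from 56 mm (top of the fins) to 79 mm, where the spindle is gripped from above at any yaw and lifted
- spindle_b: spool-holder spindle B, same make and sizes as spindle_a; origin: centre of its underside, z up
- spindle_b_hub (a joint): turn of spindle B's hub, rad: as for spindle_a_hub
- spindle_b_mark (a point): outer tip of the white-painted fin of spindle B's hub: as for spindle_a_mark
- spindle_b_bearing: inner part of the ball bearing hidden inside spindle B's hub, on the axis; its place tells nothing of its state. Sound: its dust shield sits in its groove, clear of the race; worn: the shield has sprung out and rubs on the race
- spindle_b_race: outer race of that bearing, hidden in spindle B's hub and turning with it, on the axis
- spindle_b_neck (a point): neck of spindle B: as for spindle_a_neck
- spindle_c: spool-holder spindle C, same make and sizes as spindle_a; origin: centre of its underside, z up
- spindle_c_hub (a joint): turn of spindle C's hub, rad: as for spindle_a_hub
- spindle_c_mark (a point): outer tip of the white-painted fin of spindle C's hub: as for spindle_a_mark
- spindle_c_bearing: inner part of the ball bearing hidden inside spindle C's hub, on the axis; its place tells nothing of its state. Sound: its dust shield sits in its groove, clear of the race; worn: the shield has sprung out and rubs on the race
- spindle_c_race: outer race of that bearing, hidden in spindle C's hub and turning with it, on the axis
- spindle_c_neck (a point): neck of spindle C: as for spindle_a_neck
- mat: green bench mat, fixed, 300 mm (its x) by 420 mm (its y), 3 mm thick; origin: centre of the underside. The three spindles stand in a row along its y, about 130 mm apart, on the half nearer the robot; a screwdriver and a caliper lie on the half beyond them (up to 30 mm high). It is on the left or the right, the red tray on the other side
- tray: red open repair tray, fixed, 250 mm (its x) by 130 mm (its y), walls 35 mm high and 3 mm thick, floor 3 mm thick; origin: centre of the underside. Empty at first, room for several spindles standing in a row along its x (their flanges are 70 mm across)
- driver: screwdriver with a blue handle, 170 mm long, lying on the mat: leave alone
- caliper: digital caliper, 205 mm long, black head, lying on the mat: leave alone
- oil: small white oil bottle with a red cap, 38 mm across, 95 mm high, standing beyond the tray, about 160 mm from its centre: leave alone
- glue: yellow glue stick, 27 mm across, 90 mm high, standing beyond the tray beside the oil bottle: leave alone
Mind the look-alikes: they are no part of the job. What is shaped like the spindle_a but turquoise is not meant.

How it is judged:
By the outcome, as a careful person would: the job done as asked, in the order asked, and still so for the second after the job is handed in, with the robot touching nothing.
It also fails if it takes over 70 s, if anything falls off the work surface, if the arm or the gripper's body presses on something with over 40 N, if the wrist force passes 120 N, or if a joint passes its speed limit or range.

## Working session

There is one attempt and no reset: what is moved stays moved. The work goes in short steps, Python scripts to look and compute and a shell command to move; the robot and the scene stay as the last step left them, time stands still between calls to the robot, and variables do not carry over. Pictures are saved under pics/ and viewed, at most 10 in all, crops included, and the job is handed in when it is done.

```bash
mkdir -p pics; python3 - <<'E'
from bench import robot, eyes
import cv2
o=robot.get_obs(); print({k:o[k] for k in('time','tool_pos','tcp_rot','width','force')})
for n in('top','side'):
    cv2.imwrite(f'pics/{n}0.png',eyes.read_camera(n)); print(n,eyes.get_calibration(n))
E
```

```text
{'time': 0.0, 'tool_pos': array([160.22732525, 655.11228133, 238.69322545]), 'tcp_rot': array([-1.79897385e+02,  8.80199674e-03,  1.66261351e+02]), 'width': 87.57901895500433, 'force': array([-0.55170233, -0.38213835,  0.98059202])}
top {'camera_matrix': array([[409.64617944,   0.        , 250.10489242],
       [  0.        , 409.64617944, 191.93436062],
       [  0.        ,   0.        ,   1.        ]]), 'rvec': array([ 2.13409914, -2.16672241,  0.16062191]), 'tvec': array([  9.32685963, 566.90383911, 979.99194097])}
side {'camera_matrix': array([[362.26907088,   0.        , 258.38049869],
       [  0.        , 362.26907088, 190.40758407],
       [  0.        ,   0.        ,   1.        ]]), 'rvec': array([ 0.29317762, -2.89198762,  1.04777641]), 'tvec': array([ 513.93789221,  131.83823207, 1000.07442896])}
```

View pics/top0.png

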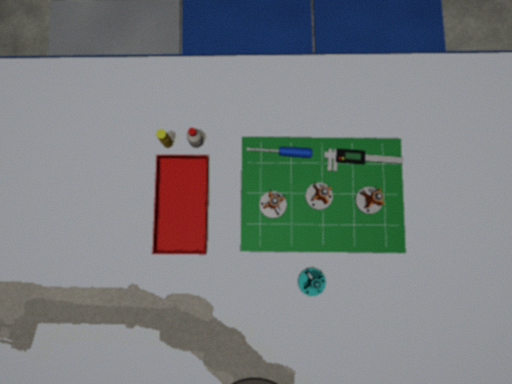

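View pics/side0.png

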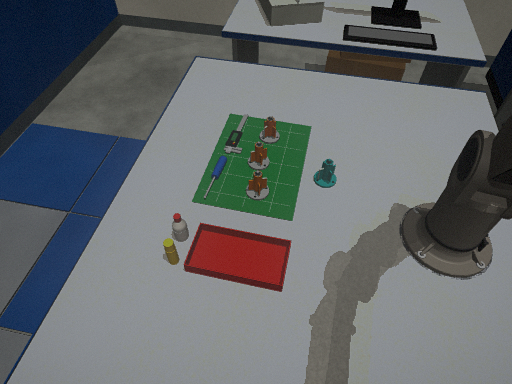

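The top view has the mat on the right with spindle flanges near (272,205), (320,195) and (371,200). The red tray is at (181,204), with the oil and glue above it, and the turquoise decoy is at (312,281). Next I'll measure these.

```bash
cat > h.py <<'E'
import cv2, numpy as np
from bench import eyes, robot
def unproj(n,px,z,cal=None):
    c=cal or eyes.get_calibration(n); R=cv2.Rodrigues(c['rvec'])[0]; t=c['tvec'].ravel()
    d=R.T@np.linalg.inv(c['camera_matrix'])@np.array([*px,1.]); o=-R.T@t
    return o+d*(z-o[2])/d[2]
def proj(n,p,cal=None):
    c=cal or eyes.get_calibration(n)
    return cv2.projectPoints(np.float64(p).reshape(-1,1,3),c['rvec'],c['tvec'],c['camera_matrix'],None)[0].reshape(-1,2)
E
python3 - <<'E'
from h import *
im=cv2.imread('pics/top0.png'); hsv=cv2.cvtColor(im,cv2.COLOR_BGR2HSV)
green=cv2.inRange(hsv,(45,100,40),(75,255,255)); red=cv2.inRange(hsv,(0,150,60),(6,255,255))|cv2.inRange(hsv,(174,150,60),(180,255,255))
def big(m):
    cs,_=cv2.findContours(m,cv2.RETR_EXTERNAL,cv2.CHAIN_APPROX_NONE); return max(cs,key=cv2.contourArea)
for nm,m,z in(('mat',green,3),('tray',red,35)):
    b=cv2.boxPoints(cv2.minAreaRect(big(cv2.morphologyEx(m,cv2.MORPH_CLOSE,np.ones((5,5)))))); print(nm,[unproj('top',p,z)[:2].round(0) for p in b], np.mean([unproj('top',p,z)[:2] for p in b],0).round(1))
for c in((272,205),(320,195),(371,200),(312,281)):
    # flange: non-green disc
    m=np.zeros_like(green); cv2.circle(m,c,18,255,-1)
    f=cv2.bitwise_and(m,255-green) if c[1]<250 else cv2.bitwise_and(m,cv2.inRange(hsv,(80,80,0),(100,255,255)))
    f=cv2.morphologyEx(f,cv2.MORPH_OPEN,cv2.getStructuringElement(2,(9,9)))
    (x,y),r=cv2.minEnclosingCircle(big(f)); ct=big(f); e=cv2.fitEllipse(ct)
    print('spindle px',x,y,r,e, 'world',unproj('top',e[0],8+3).round(1), 'predicted nut px',proj('top',[*unproj('top',e[0],11)[:2],90]).round(1))
for p in((166,132),(193,131)): print(unproj('top',p,90).round(0))
x=cv2.resize(im[120:310,140:420],None,fx=2.8,fy=2.8,interpolation=cv2.INTER_CUBIC); cv2.imwrite('pics/crop0.png',x)
E
```

```text
mat [array([423.,  27.]), array([720.,  19.]), array([ 708., -411.]), array([ 412., -387.])] [ 565.9 -188.1]
tray [array([423., 241.]), array([668., 236.]), array([661., 105.]), array([416., 114.])] [542. 174.]
spindle px 272.37445068359375 203.75973510742188 14.436965942382812 ((272.39654541015625, 204.0173797607422), (27.606689453125, 27.686128616333008), 168.18817138671875) world [539.2 -55.9  11. ] predicted nut px [[274.4 200.2]]
spindle px 318.5400085449219 195.5 14.268295288085938 ((318.5694580078125, 195.53196716308594), (26.92079734802246, 27.72820281982422), 115.01111602783203) world [ 559.3 -174.8   11. ] predicted nut px [[324.3 191.1]]
spindle px 369.5 199.0 15.041708946228027 ((369.0682678222656, 199.46853637695312), (26.9036808013916, 28.68809700012207), 87.16224670410156) world [ 547.2 -303.8   11. ] predicted nut px [[378.8 195.3]]
spindle px 311.4148864746094 281.9326171875 13.900686264038086 ((311.7337646484375, 283.1231384277344), (23.714059829711914, 27.54872703552246), 81.6349868774414) world [ 339.9 -149.2   11. ] predicted nut px [[317.  285.8]]
[709. 202.  90.]
[711. 137.  90.]
```

View pics/crop0.png

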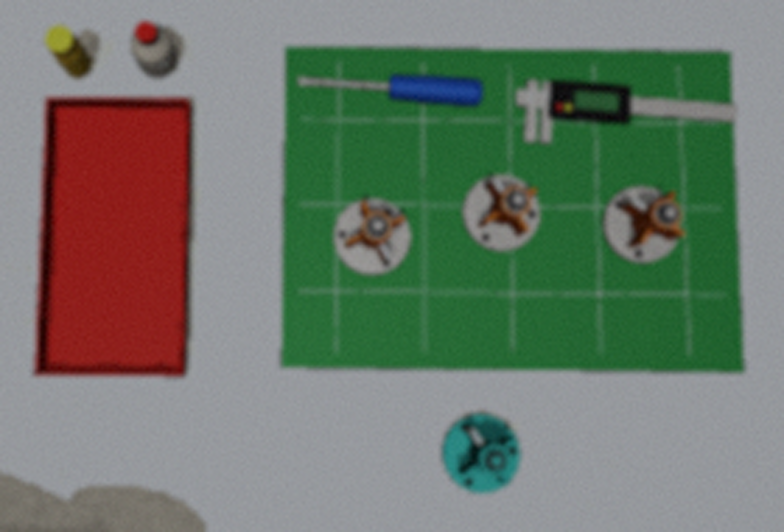

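S1 is at (539,-56), S2 at (559,-175) and S3 at (547,-304). The tray centre is at (542,174). The detected nut pixels match the predictions. I'll move over S1 and take a closer look with the wrist camera.

```bash
python3 -m creep '[[[-41,-26,0,-0.12,1],[-82,-52,0,-0.24,1],[-123,-78,0,-0.24,1],[-164,-104,0,-0.24,1],[-205,-130,0,-0.24,1]]]'
```

```text
time: 0.6
tool_pos: [329.6, 478.9, 239.4]
tcp_rot: [-180.0, -0.0, -180.0]
force: [1.3, 0.3, -0.9]
width: 87.7
finger_force: 0.0
```

```bash
python3 -m creep '[[[-34,-34,0,0,0],[-68,-68,0,0,0],[-102,-102,0,0,0],[-136,-136,0,0,0],[-165,-175,0,0,0]]]'
```

```text
time: 1.1
tool_pos: [494.9, 304.4, 239.4]
tcp_rot: [180.0, 0.0, -180.0]
force: [0.2, 0.1, -0.2]
width: 51.6
finger_force: 0.0
```

```bash
python3 -m creep '[[[0,-50,0,0,0],[0,-100,0,0,0],[0,-150,0,0,0],[0,-200,0,0,0],[0,-250,0,0,0]]]'; python3 -m creep '[[[0,-50,0,0,0],[0,-100,0,0,0],[0,-150,0,0,0],[0,-200,0,0,0],[0,-200,0,0,0]]]'; python3 - <<'E'
from h import *
im=eyes.read_camera('wrist');c=eyes.get_calibration('wrist'); cv2.imwrite('pics/w1.png',im)
import pickle; pickle.dump(c,open('w1.pkl','wb'))
R=cv2.Rodrigues(c['rvec'])[0]; print('cam pos',-R.T@c['tvec'],R[2])
for p in((539,-56,11),(559,-175,11),(547,-304,11)): print(proj('wrist',p,c))
E
```

```text
time: 1.6
tool_pos: [493.1, 53.7, 239.5]
tcp_rot: [180.0, -0.0, -180.0]
force: [-0.0, -0.0, 0.8]
width: 11.6
finger_force: 0.0
time: 2.1
tool_pos: [492.2, -151.8, 239.9]
tcp_rot: [-179.8, 0.0, 179.4]
force: [-0.5, 0.6, 0.5]
width: 0.5
finger_force: 0.0
cam pos [ 425.91061755 -147.82895904  384.39853202] [ 0.24535811 -0.00363051 -0.96942572]
[[337.47978462 203.96202575]]
[[243.56176249 219.50617687]]
[[141.8923058  211.16694579]]
```

View pics/w1.png

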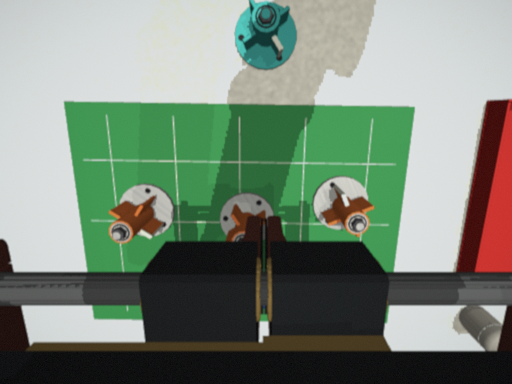

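The wrist view shows S1 at about (342,203), S2 at (247,220) and S3 at (146,211). All three sit about 4 px right of the top-camera prediction. I'll cross-check with the side camera and the fingertip.

```bash
python3 - <<'E'
from h import *
import pickle
c=pickle.load(open('w1.pkl','rb')); im=cv2.imread('pics/w1.png')
print('intr',c['camera_matrix'][0],c['camera_matrix'][1], 'fingertip proj',proj('w',[(492,-151.8,223),(492,-151.8,237)],c))
def fl(im,cal,guess,r):
    hsv=cv2.cvtColor(im,cv2.COLOR_BGR2HSV)
    g=cv2.inRange(hsv,(40,70,20),(85,255,255)); m=np.zeros_like(g); cv2.circle(m,guess,r,255,-1)
    f=cv2.morphologyEx(m&~g,cv2.MORPH_OPEN,cv2.getStructuringElement(2,(9,9)))
    return f
def white(im,cal,guess):  # steel flange pixels -> world z=11 -> fit R35 circle by outer hull
    hsv=cv2.cvtColor(im,cv2.COLOR_BGR2HSV)
    m=cv2.inRange(hsv,(0,0,110),(180,45,255)); k=np.zeros_like(m); 
    q=[proj('',(guess[0]+40*np.cos(a),guess[1]+40*np.sin(a),11),cal)[0] for a in np.linspace(0,6.28,40)]
    cv2.fillPoly(k,[np.int32(q)],255); m&=k; m=cv2.morphologyEx(m,cv2.MORPH_OPEN,np.ones((3,3)))
    cs,_=cv2.findContours(m,0,1); ct=max(cs,key=cv2.contourArea)
    w=np.array([unproj('',p,11,cal)[:2] for p in cv2.convexHull(ct)[:,0]])
    from scipy.optimize import least_squares
    s=least_squares(lambda v:np.hypot(*(w-v).T)-35,guess,loss='soft_l1',f_scale=1.); return s.x.round(1),np.sqrt(np.mean(s.fun**2)).round(1)
ct=eyes.get_calibration('top'); cs=eyes.get_calibration('side'); t=cv2.imread('pics/top0.png'); s=cv2.imread('pics/side0.png')
for g in((539,-56),(559,-175),(547,-304)):
    print('top',white(t,ct,g),'side',white(s,cs,g),'wrist',white(im,c,(g[0],g[1]+4)))
w=cv2.resize(im[165:255,95:385],None,fx=2.75,fy=2.75,interpolation=cv2.INTER_CUBIC)
s2=cv2.resize(s[105:210,215:305],None,fx=3,fy=3,interpolation=cv2.INTER_CUBIC)
o=np.zeros((570,800,3),np.uint8); o[:w.shape[0],:w.shape[1]]=w; o[250:250+s2.shape[0],:s2.shape[1]]=s2
t2=cv2.resize(t[180:220,250:392],None,fx=3.6,fy=3.6,interpolation=cv2.INTER_CUBIC); o[250:250+t2.shape[0],285:285+t2.shape[1]]=t2[:,:515]
cv2.imwrite('pics/m1.png',o)
E
```

```text
intr [308.58124773   0.         263.50136089] [  0.         308.58124773 190.14206217] fingertip proj [[257.79604365 233.90007224]
 [257.25500946 244.29426242]]
top (array([544.6, -54.5]), np.float64(7.8)) side (array([542.3, -58.5]), np.float64(9.2)) wrist (array([537.7, -52.6]), np.float64(0.6))
top (array([ 558.1, -178.1]), np.float64(7.2)) side (array([ 551.5, -177.5]), np.float64(7.2)) wrist (array([ 560.1, -170.7]), np.float64(4.1))
top (array([ 544.7, -309. ]), np.float64(7.0)) side (array([ 555. , -309.8]), np.float64(6.3)) wrist (array([ 546.1, -298.9]), np.float64(0.8))
```

View pics/m1.png

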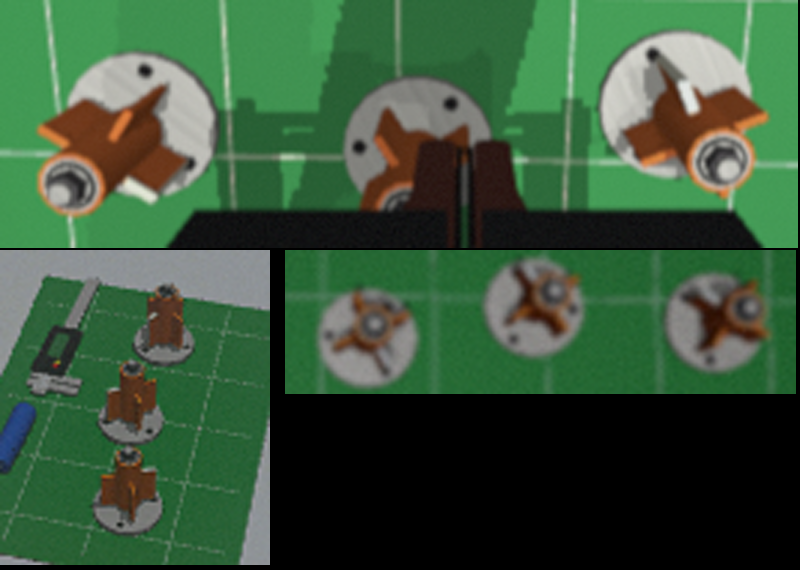

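The fingertip projects about 6 px left of where it's seen. The wrist calibration is therefore what's off sideways, so I'll trust the top-camera positions. The fin phases are about 17° for S1, 35° for S2 and 60° for S3. I'll sweep S2 first, on its +y side and moving +x, which turns it clockwise.

```bash
python3 -m creep '[[[-16,7,45,0,0],[-16,7,90,0,0],[-16,7,135,0,0],[-16,7,180,0,0],[-16,7,182,0,0]]]'; python3 -m creep '[[[0,0,0,0,0],[0,0,0,0,0]]]'
```

```text
time: 2.65
tool_pos: [505.7, -134.4, 52.7]
tcp_rot: [179.9, -0.6, -179.8]
force: [-0.4, -1.4, 0.9]
width: 0.3
finger_force: 0.0
time: 2.85
tool_pos: [511.3, -137.0, 59.7]
tcp_rot: [-180.0, 0.2, -180.0]
force: [0.5, -0.2, 1.2]
width: 0.6
finger_force: 0.0
```

```bash
python3 - <<'E'
from h import *
for i in range(4):
    c=eyes.read_camera('top'); o=robot.get_obs(); print(o['time'],o['tool_pos'].round(1),o['tcp_rot'].round(1),o['dq'].round(1))
E
```

```text
2.9 [ 511.5 -137.2   60. ] [-180.     0.2 -180. ] [ 0.2 -0.4  0.1  0.2 -0.2 -0.3  0.1]
2.95 [ 511.4 -137.2   60. ] [-180.     0.2 -180. ] [ 0.2  0.1  0.   0.3 -0.3 -0.3  0. ]
3.0 [ 511.2 -137.3   59.8] [-180.     0.2 -180. ] [ 0.2  0.4 -0.   0.5 -0.2 -0.2  0.1]
3.05 [ 510.9 -137.3   59.5] [-180.     0.2 -180. ] [ 0.2  0.6 -0.2  0.4 -0.1 -0.2  0.1]
```

```bash
cat > obs.py <<'E'
import sys
from h import *
xy=list(map(float,sys.argv[1:3])); tag=sys.argv[3]; F=[]
for i in range(14): c=eyes.get_calibration('wrist'); F.append(eyes.read_camera('wrist'))
o=robot.get_obs(); print(o['time'],o['tool_pos'].round(1),o['force'].round(1))
p=proj('w',[(*xy,35)],c)[0]; u,v=p.astype(int); print('hub px',p)
np.save(tag,np.array(F))
g=[cv2.GaussianBlur(f,(3,3),0).astype(float) for f in F]
s=(slice(max(v-40,0),v+40),slice(max(u-40,0),u+40))
print('hub diff',[np.abs(a[s]-b[s]).mean().round(1) for a,b in zip(g,g[1:])])
print('all diff',[np.abs(a-b).mean().round(1) for a,b in zip(g,g[1:])])
k=[x[max(v-75,0):v+75,max(u-75,0):u+75] for x in (F[0],F[6],F[12],F[13])]
cv2.imwrite(f'pics/{tag}.png',cv2.resize(np.hstack(k),(800,800*k[0].shape[0]//(4*k[0].shape[1]))))
E
python3 -m creep '[[[0,-7,3,0,0],[0,-7,3,0,0],[0,-7,3,0,0]]]'
python3 -m creep '[[[-20,0,0,0,0],[-40,0,0,0,0],[-60,0,0,0,0],[-80,0,0,0,0],[-100,0,0,0,0]]]'; python3 obs.py 559 -175 s2a
```

```text
time: 3.35
tool_pos: [509.6, -144.7, 54.7]
tcp_rot: [-180.0, 0.0, 180.0]
force: [-0.4, -0.5, 0.0]
width: 0.5
finger_force: 0.0
time: 3.85
tool_pos: [610.3, -144.1, 54.5]
tcp_rot: [180.0, -0.0, -180.0]
force: [0.5, -0.3, -1.2]
width: 0.6
finger_force: 0.0
4.55 [ 609.6 -144.2   54.7] [ 0.4  0.2 -0.4]
hub px [206.874923   143.88795354]
hub diff [np.float64(47.3), np.float64(35.7), np.float64(35.6), np.float64(25.8), np.float64(13.6), np.float64(4.1), np.float64(2.5), np.float64(4.8), np.float64(5.7), np.float64(5.5), np.float64(4.6), np.float64(4.0), np.float64(2.9)]
all diff [np.float64(12.7), np.float64(7.9), np.float64(8.7), np.float64(6.3), np.float64(3.4), np.float64(1.3), np.float64(1.0), np.float64(1.5), np.float64(1.6), np.float64(1.5), np.float64(1.4), np.float64(1.2), np.float64(1.0)]
```

View pics/s2a.png

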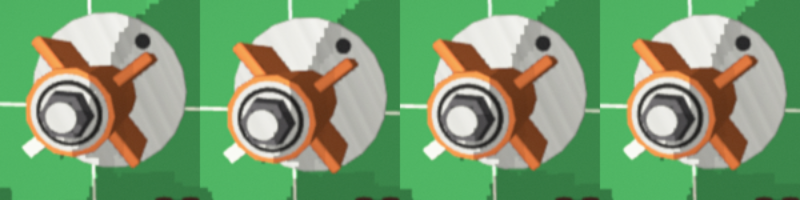

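Frames 0.3 s apart show the S2 hub already still, with the white fin lower-left throughout, so it's probably worn. I'll go round the outside and sweep it again the same way, to be sure of both the turn and the verdict.

```bash
python3 -m creep '[[[0,18,0,0,0],[35,18,0,0,0],[70,18,0,0,0],[100,18,0,0,0],[100,0,-2,0,0]]]';python3 -m creep '[[[0,0,0,0,0],[0,0,0,0,0]]]'
python3 -m creep '[[[-20,0,0,0,0],[-40,0,0,0,0],[-60,0,0,0,0],[-80,0,0,0,0],[-100,0,0,0,0]]]'; python3 obs.py 559 -175 s2b
```

```text
time: 5.05
tool_pos: [504.7, -142.0, 55.9]
tcp_rot: [179.9, -0.3, -179.9]
force: [-0.9, -0.3, 0.6]
width: 0.3
finger_force: 0.0
time: 5.25
tool_pos: [510.5, -144.2, 56.9]
tcp_rot: [-180.0, 0.1, 180.0]
force: [0.2, 1.1, 0.4]
width: 0.4
finger_force: 0.0
time: 5.75
tool_pos: [611.4, -142.8, 56.3]
tcp_rot: [180.0, 0.0, -179.9]
force: [0.5, -0.6, -0.0]
width: 0.4
finger_force: 0.0
6.45 [ 609.5 -144.2   56.7] [ 0.6 -0.3  1.2]
hub px [207.58520717 143.50474963]
hub diff [np.float64(41.2), np.float64(30.4), np.float64(31.4), np.float64(23.8), np.float64(14.4), np.float64(7.1), np.float64(3.7), np.float64(3.6), np.float64(3.6), np.float64(3.7), np.float64(3.4), np.float64(2.7), np.float64(2.3)]
all diff [np.float64(12.8), np.float64(8.1), np.float64(9.5), np.float64(7.4), np.float64(4.5), np.float64(2.4), np.float64(1.2), np.float64(1.3), np.float64(1.4), np.float64(1.4), np.float64(1.2), np.float64(1.1), np.float64(0.9)]
```

View pics/s2b.png

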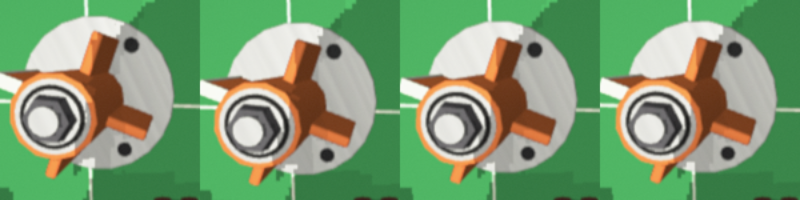

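```bash
cat > phase.py <<'E'
from h import *
def sat(im,cal,xy,zs=(45,52,59),off=(0,0)):
    # per-angle 'orange' score of fin top region
    hsv=cv2.cvtColor(im,cv2.COLOR_BGR2HSV); om=cv2.inRange(hsv,(3,110,60),(20,255,255)).astype(float)/255
    out=[]
    for a in np.radians(range(0,360,5)):
        p=proj('',[(xy[0]+r*np.cos(a),xy[1]+r*np.sin(a),59) for r in (20,22,24,26)],cal)+off
        out.append(np.mean([om[int(round(v)),int(round(u))] for u,v in p]))
    return np.array(out)
E
python3 - <<'E'
from phase import *
import pickle
c=pickle.load(open('w1.pkl','rb')); w=cv2.imread('pics/w1.png')
S=[(539,-56),(559,-175),(547,-304)]
def ov(im,cal,xy,off,th,win=26,f=10):
    im=im.copy(); p0=proj('',[(*xy,38)],cal)[0]+off; u,v=p0.astype(int)
    k=cv2.resize(im[v-win:v+win,u-win:u+win],None,fx=f,fy=f,interpolation=cv2.INTER_CUBIC)
    for j in range(4):
        a=np.radians(th+90*j); q=proj('',[(xy[0]+27*np.cos(a),xy[1]+27*np.sin(a),z) for z in(17,59)],cal)+off
        q=((q-[u-win,v-win])*f).astype(int); cv2.line(k,tuple(map(int,q[0])),tuple(map(int,q[1])),(255,0,255) if j else (255,255,0),1)
    return cv2.resize(k,(260,260))
cs=eyes.get_calibration('side'); ct=eyes.get_calibration('top'); s=cv2.imread('pics/side0.png'); t=cv2.imread('pics/top0.png')
rows=[np.hstack([ov(w,c,xy,(4,0),th,40),ov(s,cs,xy,(0,0),th,20),ov(t,ct,xy,(0,0),th,20)]) for xy,th in((S[1],35),(S[2],60))]
cv2.imwrite('pics/ov.png',np.vstack(rows))
cam=lambda k:(-cv2.Rodrigues(k['rvec'])[0].T@k['tvec']).round(0); print(cam(cs),cam(ct))
E
```

```text
[412. 631. 845.] [ 422.    8. 1051.]
```

View pics/ov.png

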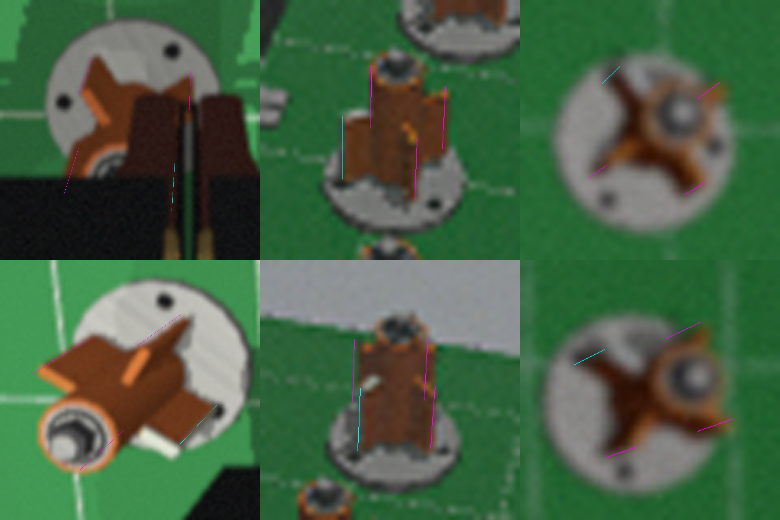

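The side view shows S2's white fin started at about 35°. The first flick took it about 90° and the second a further 65° or so, both clockwise, and it stopped at once each time. S2 is worn. Now S1.

```bash
python3 -m creep '[[[0,45,0,0,0],[0,90,0,0,0],[0,139,0,0,0],[40,139,0,0,0],[80,139,0,0,0]]]';python3 -m creep '[[[40,0,0,0,0],[40,-20,0,0,0],[40,-20,0,0,0],[40,-20,0,0,0]]]'
python3 -m creep '[[[-20,0,0,0,0],[-40,0,0,0,0],[-60,0,0,0,0],[-80,0,0,0,0],[-100,0,0,0,0]]]'; python3 obs.py 539 -56 s1a
```

```text
time: 6.95
tool_pos: [529.4, -2.8, 56.6]
tcp_rot: [180.0, 0.1, -179.7]
force: [-0.9, -0.8, 0.1]
width: 0.5
finger_force: 0.0
time: 7.35
tool_pos: [490.6, -25.2, 57.0]
tcp_rot: [180.0, 0.1, 180.0]
force: [-0.8, 0.4, -0.2]
width: -0.0
finger_force: 0.0
time: 7.85
tool_pos: [591.6, -24.0, 56.5]
tcp_rot: [180.0, 0.0, -179.9]
force: [0.0, 0.0, 0.3]
width: 0.7
finger_force: 0.0
8.55 [589.5 -25.2  56.7] [-0.2 -0.3  0.6]
hub px [207.48094206 143.52500961]
hub diff [np.float64(35.9), np.float64(28.2), np.float64(28.4), np.float64(22.1), np.float64(13.1), np.float64(6.0), np.float64(2.3), np.float64(2.4), np.float64(3.1), np.float64(3.2), np.float64(3.0), np.float64(2.5), np.float64(2.0)]
all diff [np.float64(6.6), np.float64(4.6), np.float64(5.1), np.float64(4.0), np.float64(2.6), np.float64(1.5), np.float64(0.8), np.float64(0.8), np.float64(0.9), np.float64(0.9), np.float64(0.8), np.float64(0.7), np.float64(0.7)]
```

View pics/s1a.png

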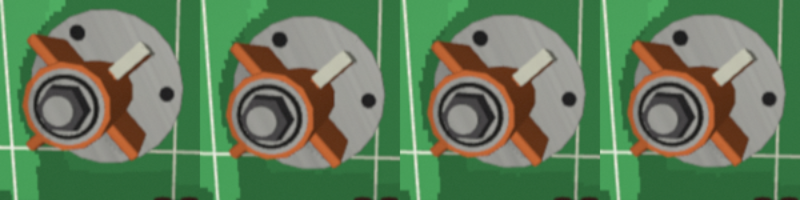

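S1's white fin went from about 197° to 125° and was already still in the first frame, so S1 is worn too. A second sweep the same way gets it past a quarter turn.

```bash
python3 -m creep '[[[0,18,0,0,0],[35,18,0,0,0],[70,18,0,0,0],[100,18,0,0,0],[100,0,0,0,0]]]';python3 -m creep '[[[0,0,0,0,0],[0,0,0,0,0]]]'
python3 -m creep '[[[-20,0,0,0,0],[-40,0,0,0,0],[-60,0,0,0,0],[-80,0,0,0,0],[-100,0,0,0,0]]]'; python3 obs.py 539 -56 s1b
```

```text
time: 9.05
tool_pos: [484.9, -23.3, 56.1]
tcp_rot: [179.9, -0.3, -179.8]
force: [0.1, 0.0, 0.1]
width: 0.7
finger_force: 0.0
time: 9.25
tool_pos: [490.5, -25.2, 56.9]
tcp_rot: [180.0, 0.1, 180.0]
force: [-0.3, 0.9, 0.5]
width: 0.7
finger_force: 0.0
time: 9.75
tool_pos: [591.3, -24.0, 56.5]
tcp_rot: [180.0, 0.0, -179.9]
force: [-0.2, 0.2, 0.9]
width: 0.8
finger_force: 0.0
10.45 [589.6 -25.2  56.7] [ 0.1 -0.1  0. ]
hub px [207.4850131  143.52932322]
hub diff [np.float64(31.6), np.float64(23.1), np.float64(23.4), np.float64(17.3), np.float64(9.7), np.float64(4.4), np.float64(1.8), np.float64(2.1), np.float64(2.6), np.float64(2.6), np.float64(2.4), np.float64(2.0), np.float64(1.6)]
all diff [np.float64(6.7), np.float64(4.6), np.float64(5.1), np.float64(4.0), np.float64(2.5), np.float64(1.4), np.float64(0.8), np.float64(0.9), np.float64(0.9), np.float64(0.9), np.float64(0.9), np.float64(0.8), np.float64(0.7)]
```

View pics/s1b.png

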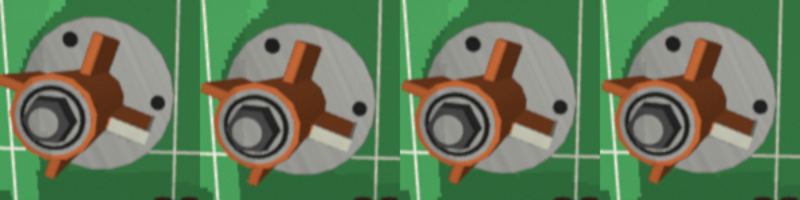

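S1 is worn: it has turned about 135° clockwise in total and stopped dead both times. Now S3, on its −y side and moving +x, which turns it counter-clockwise. I've viewed 10 pictures, so I'll judge this one by numbers.

```bash
python3 -m creep '[[[0,0,40,0,0],[0,0,-40,0,0]]]' >/dev/null; echo skip
```

```text
skip
```

I made a mistake there: +z is down, so that first row drove the tool towards the mat. I'll check the state before going on.

```bash
python3 - <<'E'
from h import *
eyes.read_camera('top');o=robot.get_obs(); print(o)
E
```

```text
{'time': 10.7, 'qpos': array([-17.24106877,  32.5658671 ,  18.17229791, 109.16292102,
       -14.98521796,  40.37387758,  99.67128007]), 'dq': array([ 1.102501  , -1.00970307,  0.46468847, -2.4203674 , -1.9361601 ,
       -8.29454616,  1.97919039]), 'joint_torque': array([ -2.98213273, -28.39347839,   1.26915179, -10.72243899,
        -0.27260075,  -0.25267918,   0.17928842]), 'tool_pos': array([592.35183821, -25.83698451,  71.31487708]), 'tcp_rot': array([-179.98396057,    0.18583718,  179.95455433]), 'force': array([ 2.16085698, -0.59673552,  4.89138104]), 'torque': array([-0.04742749, -0.04567477,  0.04613565]), 'finger_force': 0.0, 'width': 0.5561308808493775}
```

No fault shows: the force is small and the tool is back at about 67 mm. Carrying on with −z as up.

```bash
python3 -m creep '[[[0,0,-40,0,0],[20,-20,-65,0,0],[40,-65,-65,0,0],[60,-110,-65,0,0],[75,-155,-65,0,0]]]';python3 -m creep '[[[10,-45,0,0,0],[17,-90,0,0,0],[17,-135,0,0,0],[17,-155,0,0,0],[17,-155,0,0,0]]]';python3 -m creep '[[[0,0,0,0,0]]]'
```

```text
time: 11.2
tool_pos: [513.5, -181.5, 132.1]
tcp_rot: [180.0, 0.0, -180.0]
force: [1.1, -0.4, 0.7]
width: 0.5
finger_force: 0.0
time: 11.7
tool_pos: [496.4, -339.4, 131.9]
tcp_rot: [-179.9, 0.0, 179.7]
force: [-0.2, 0.7, 0.1]
width: 0.2
finger_force: 0.0
time: 11.8
tool_pos: [497.5, -334.7, 131.4]
tcp_rot: [180.0, -0.0, 180.0]
force: [-0.0, 0.2, 0.2]
width: 0.4
finger_force: 0.0
```

```bash
python3 -m creep '[[[0,0,30,0,0],[0,0,60,0,0],[0,0,75,0,0],[0,0,75,0,0],[0,0,75,0,0]]]'
python3 -m creep '[[[-20,0,0,0,0],[-40,0,0,0,0],[-60,0,0,0,0],[-80,0,0,0,0],[-100,0,0,0,0]]]'; python3 obs.py 547 -304 s3a
```

```text
time: 12.3
tool_pos: [498.3, -334.7, 57.2]
tcp_rot: [180.0, 0.0, -179.9]
force: [-0.2, 0.8, 0.1]
width: 0.5
finger_force: 0.0
time: 12.8
tool_pos: [599.6, -335.4, 58.7]
tcp_rot: [-179.9, 0.1, -180.0]
force: [-0.7, -0.3, 0.8]
width: 0.4
finger_force: 0.0
13.5 [ 597.5 -335.3   56.7] [-0.5  0.2  0. ]
hub px [323.28496214 143.61538515]
hub diff [np.float64(46.9), np.float64(33.1), np.float64(37.4), np.float64(29.4), np.float64(18.6), np.float64(9.0), np.float64(2.6), np.float64(1.6), np.float64(3.1), np.float64(3.8), np.float64(3.7), np.float64(3.2), np.float64(2.6)]
all diff [np.float64(7.4), np.float64(4.3), np.float64(5.2), np.float64(4.2), np.float64(2.9), np.float64(1.6), np.float64(0.8), np.float64(0.6), np.float64(0.9), np.float64(0.9), np.float64(0.9), np.float64(0.9), np.float64(0.8)]
```

```bash
python3 - <<'E'
from h import *
c=eyes.get_calibration('wrist')
def scan(tag,xy,label):
    F=np.load(tag+'.npy'); im=F[-1]
    hsv=cv2.cvtColor(im,cv2.COLOR_BGR2HSV); om=cv2.inRange(hsv,(3,110,40),(20,255,255))
    p0=proj('',[(*xy,11)],cal)[0]
    out=[]
    for a in range(0,360,10):
        q=proj('',[(xy[0]+r*np.cos(np.radians(a)),xy[1]+r*np.sin(np.radians(a)),59) for r in(20,22,24,26)],cal)
        out.append(sum(om[int(round(v)),int(round(u))]>0 for u,v in q))
    print(label,''.join(map(str,out)))
o=robot.get_obs()['tool_pos']; R=cv2.Rodrigues(c['rvec'])[0]
def at(tool):  # calibration shifted to another tool position
    d=dict(c); d['tvec']=c['tvec'].ravel()-R@(np.array(tool)-o); return d
for tag,xy,t in(('s2a',(559,-175),(609.6,-144.2,54.7)),('s2b',(559,-175),(609.5,-144.2,56.7)),('s1a',(539,-56),(589.5,-25.2,56.7)),('s1b',(539,-56),(589.6,-25.2,56.7)),('s3a',(547,-304),(597.5,-335.3,56.7))):
    cal=at(t); scan(tag,xy,tag)
    # flange outline fit
    im=np.load(tag+'.npy')[-1]; hsv=cv2.cvtColor(im,cv2.COLOR_BGR2HSV); ng=255-cv2.inRange(hsv,(40,60,20),(85,255,255))
    k=np.zeros_like(ng); q=[proj('',(xy[0]+48*np.cos(a),xy[1]+48*np.sin(a),11),cal)[0] for a in np.linspace(0,6.28,40)]
    cv2.fillPoly(k,[np.int32(q)],255); m=cv2.morphologyEx(ng&k,cv2.MORPH_OPEN,cv2.getStructuringElement(2,(13,13)))
    M=cv2.moments(m,True); print('  blob px',round(M['m10']/M['m00'],1),round(M['m01']/M['m00'],1),'flange pred',proj('',(*xy,11),cal)[0].round(1))
    # frame0 vs last scan
F=np.load('s3a.npy').astype(float)
s=(slice(104,184),slice(283,363))
print([np.abs(F[i][s]-F[13][s]).mean().round(1) for i in range(14)])
# raw ASCII view of the s3 hub, last frame
im=np.load('s3a.npy')[-1]; hsv=cv2.cvtColor(im,cv2.COLOR_BGR2HSV)
for v in range(80,215,4):
    print(''.join('o' if 3<=hsv[v,u,0]<=20 and hsv[v,u,1]>110 else 'g' if 40<=hsv[v,u,0]<=85 and hsv[v,u,1]>60 else ('W' if hsv[v,u,2]>215 else '#' if hsv[v,u,2]<90 else '.') for u in range(250,410,2)))
E
```

```text
s2a 000043200000040000002340001100011000
  blob px 210.4 137.5 flange pred [213.9 139.7]
s2b 000000222000000222000000121111111320
  blob px 203.1 142.1 flange pred [214.4 139.5]
s1a 000043200000000000002340001110141000
  blob px 211.0 136.8 flange pred [214.4 139.5]
s1b 000000021000000222000000143111110220
  blob px 203.0 142.6 flange pred [214.4 139.4]
s3a 000001111110000432000000400000022300
  blob px 318.8 136.3 flange pred [315.9 139.5]
[np.float64(39.7), np.float64(60.1), np.float64(52.2), np.float64(39.5), np.float64(16.6), np.float64(6.3), np.float64(15.6), np.float64(17.9), np.float64(16.7), np.float64(13.9), np.float64(10.2), np.float64(6.5), np.float64(3.4), np.float64(0.0)]
Wggggggggggggggggggggggggg........WW.......gggggggggggggggggggggggWggggggggggggg
Wggggggggggggggggggggg..WWW.........W..........ggggggggggggggggggg.ggggggggggggg
Wggggggggggggggggg........WWW........####..........gggggggggggggg.gggggggggggggg
Wggggggggggggggg..WWW.......WWW.....#####............gg.ooggggggg.gggggggggggggg
Wgggggggggggg......WWWW...............##........ooooooooooooggggg.gggggggggggggg
W
[... 1647 characters left out ...]
oooooo......ooooo.....oooooogggg.ggggggggggggggggggg
ggggggggggggggggg.......oooooooo...............ooogggggggggg.ggggggggggggggggggg
.ggggggggggggggggggggg...oooooo............ggggggggggggggggg.ggggggggggggggggggg
gggggggggggggggggggggggggooooo.....gggggggggggggggggggggggg..ggggggggggggggggggg
ggggggggggggggggggggggggggggogggggggggggggggggggggggggggggg.gggggggggggggggggggg
ggggggggggggggggggggggggggggggggggggggggggggggggggggggggggg.gggggggggggggggggggg
ggggggggggggggggggggggggggggggggggggggggggggggggggggggggggg.gggggggggggggggggggg
gggggggggggggggggggggggggggggggggggggggggggggggggggggggggg..gggggggggggggggggggg
gggggggggggggggggggggggggggggggggggggggggggggggggggggggggg.ggggggggggggggggggggg
```

```bash
python3 - <<'E'
from h import *
def asc(im,r0,r1,c0,c1,sv,su):
    hsv=cv2.cvtColor(im,cv2.COLOR_BGR2HSV)
    return [''.join('o' if 3<=hsv[v,u,0]<=20 and hsv[v,u,1]>110 else 'g' if 40<=hsv[v,u,0]<=85 and hsv[v,u,1]>60 else ('W' if hsv[v,u,2]>215 else '#' if hsv[v,u,2]<90 else '.') for u in range(c0,c1,su)) for v in range(r0,r1,sv)]
F=np.load('s3a.npy')
A=[asc(F[i],70,215,255,385,7,4) for i in(0,1,2,3)]; print('\n'.join('  '.join(r) for r in zip(*A)))
A=[asc(F[i],70,215,255,385,7,4) for i in(4,5,7,13)]; print();print('\n'.join('  '.join(r) for r in zip(*A)))
s=eyes.read_camera('side'); print(robot.get_obs()['time']); cs=eyes.get_calibration('side')
u,v=proj('',(547,-304,50),cs)[0].astype(int); s0=cv2.imread('pics/side0.png'); np.save('side1',s)
A=[asc(x,v-26,v+34,u-24,u+24,2,1) for x in(s0,s)]; print('\n'.join('  '.join(r) for r in zip(*A)))
E
```

```text
gggggggggggggggggggggggggggggggg.  ggggggggggg...WWW....gggggggggggg  ggggggggggggggg..gggggggggggggggg  ggggggggggggggggggggggggggggggggg
ggggggggggg....WW....gggggggggggg  gggggggg...WW....##.....ggggggg.g  ggggggggg..WW..WW......gggggggg.g  ggggggggggg...WWW....gggggggggggg
gggggggg....W....##.....ggggggggg  gggggg.WWW...WW..##....ooooo.gg.g  gggggggWW...WW...##......#ooggg.g  gggggggg....W....##.....ggggggg.g
gggggg.W.W.......##.....ooooogg.g  gggg.WW...WW.........oooooogggg.g  ggggg....WW....W.....oooooooggg.g  gggggg..WW....W..##.....ooooogg.g
gggggW.....W.........oooooooggg.g  ggg...W.............oooooo..ggggg  gggg.WWW....W.......ooooooo.ggggg  gggg.W.....W.........oooooooggg.g
ggg...WW............ooooooo.ggg.g  gg....oooo........oooooooo...gggg  gggW...o...........ooooooo...gggg  ggg....W............ooooooo.ggggg
ggg....ooo.........ooooooo...gggg  gg......ooooooooooo........oog.gg  gg.....oooo...ooooooooooooo..g.gg  gg....ooo..........oooooo....gggg
gg.......oooooooooooo.....oo..ggg  g..........oooooo..#......#..o.gg  g.........ooooooooo..####...og.gg  gg......oooooooooooooW
[... 7014 characters left out ...]
ggggggg
ggggggggggo#######gggggggggggggggggggggggggggggg  ggggggggg#o.####oogggggggggggggggggggggggggggggg
ggggggggggoooooooogggggggggggggggggggggggggggggg  ggggggoooooooooooo#ggggggggggggggggggggggggggggg
ggggggggggoooooooooooogggggggggggggggggggggggggg  ggggggoooooooooooogggggggggggggggggggggggggggggg
gggggg....oooooooooooogggggggggggggggggggggggggg  ggggggoooooooooooooggggggggggggggggggggggggggggg
ggggggoooooooooooooooogggggggggggggggggggggggggg  ggggggoooooooooooooooggggggggggggggggggggggggggg
ggggggoooooooooooooooogggggggggggggggggggggggggg  ggggg.oooooooooooooooggggggggggggggggggggggggggg
ggggg#ooooooooooooooo..ggggggggggggggggggggggggg  ggg..###ooooooooooooo##ggggggggggggggggggggggggg
```

All the evidence says the S3 sweep missed: white is still at about 60°, and the wrist view already put the spindles 4–5 mm further +y than the top camera did. I'll go back and repeat it 6 mm closer.

```bash
python3 -m creep '[[[0,-12,0,0,0],[35,-12,0,0,0],[70,-12,0,0,0],[100,-12,0,0,0],[100,6,0,0,0]]]';python3 -m creep '[[[0,0,0,0,0],[0,0,0,0,0]]]'
python3 -m creep '[[[-20,0,0,0,0],[-40,0,0,0,0],[-60,0,0,0,0],[-80,0,0,0,0],[-100,0,0,0,0]]]'; python3 obs.py 547 -299.5 s3b; python3 - <<'E'
from h import *
F=np.load('s3b.npy')
def asc(im,r0,r1,c0,c1,sv,su):
    hsv=cv2.cvtColor(im,cv2.COLOR_BGR2HSV)
    return [''.join('o' if 3<=hsv[v,u,0]<=20 and hsv[v,u,1]>110 else 'g' if 40<=hsv[v,u,0]<=85 and hsv[v,u,1]>60 else ('W' if hsv[v,u,2]>215 else '#' if hsv[v,u,2]<90 else '.') for u in range(c0,c1,su)) for v in range(r0,r1,sv)]
A=[asc(F[i],70,215,255,385,7,4) for i in(0,5,6,13)]; print('\n'.join('  '.join(r) for r in zip(*A)))
E
```

```text
time: 14.05
tool_pos: [492.0, -333.8, 56.9]
tcp_rot: [-179.9, -0.2, 179.5]
force: [-0.1, 0.3, -0.7]
width: 0.7
finger_force: 0.0
time: 14.25
tool_pos: [499.3, -329.2, 56.9]
tcp_rot: [-180.0, 0.1, -179.9]
force: [0.7, -0.2, 0.5]
width: 0.4
finger_force: 0.0
time: 14.75
tool_pos: [599.9, -329.5, 56.6]
tcp_rot: [-180.0, 0.0, -179.9]
force: [0.6, 0.4, -0.7]
width: 0.6
finger_force: 0.0
15.45 [ 597.6 -329.3   56.8] [-0.1  0.5 -0.1]
hub px [320.47352235 143.4992129 ]
hub diff [np.float64(51.1), np.float64(41.8), np.float64(47.4), np.float64(47.8), np.float64(38.8), np.float64(23.9), np.float64(15.8), np.float64(14.0), np.float64(15.6), np.float64(17.8), np.float64(21.3), np.float64(21.4), np.float64(17.4)]
all diff [np.float64(7.6), np.float64(5.0), np.float64(5.9), np.float64(5.1), np.float64(3.9), np.float64(2.6), np.float64(1.8), np.float64(1.9), np.float64(2.0), np.float64(2.0), np.float64(2.0), np.float64(1.9), np.float64(1.7)]
ggggggggggggggggggggggggggggggggg  ggggggggggggggggggggggggggggggggg  ggggggggggggggggggggggggggggggggg  ggggggggggggggggggggggggggggggggg
ggggggggg..WWWWWWW.g
[... 2059 characters left out ...]
.gggg
gggggg.....oooo.....ggggggggggggg  ggggg...o.WWW...ooooooogggg.ggggg  ggggg....#oo....ooo.ooogggg.ggggg  ggggg...ooooo...ooooo.ggggggggggg
gggggggggggoooggggggggggggggggggg  gggggggg.WW.......ggggggggggggggg  gggggggg..oo......ggggggggggggggg  gggggggg.ooo.....ggggggggg.gggggg
gggggggggggggggggggggggggg.gggggg  gggggggggW.gggggggggggggggggggggg  gggggggggg#...ggggggggggggggggggg  ggggggggg.oggggggggggggggg.gggggg
gggggggggggggggggggggggggg.gggggg  gggggggggggggggggggggggggg.gggggg  gggggggggggg.ggggggggggggg.gggggg  gggggggggggggggggggggggggg.gggggg
gggggggggggggggggggggggggg.gggggg  gggggggggggggggggggggggggg.gggggg  gggggggggggggggggggggggggg.gggggg  gggggggggggggggggggggggggg.gggggg
```

S3 is still visibly turning 0.7 s after the push, counter-clockwise with white at a different place in each frame, so it's sound and stays. S1 and S2 go to the tray. I'll raise the tool and refit their flanges from the final static frames.

```bash
python3 -m creep '[[[0,0,-40,0,0],[0,0,-80,0,0],[0,40,-80,0,0],[0,80,-80,0,0],[0,120,-80,0,1]]]'; python3 -m creep '[[[0,20,0,0,1],[0,32,0,0,1],[0,32,0,0,1],[0,32,0,0,1],[0,32,0,0,1]]]'
cat > fit.py <<'E'
from h import *
from scipy.optimize import least_squares
def fit(im,cal,guess,z=11):
    hsv=cv2.cvtColor(im,cv2.COLOR_BGR2HSV); m=255-cv2.inRange(hsv,(40,60,20),(85,255,255))
    m=cv2.morphologyEx(m,cv2.MORPH_OPEN,cv2.getStructuringElement(2,(9,9)))
    cs,_=cv2.findContours(m,0,1); P=np.vstack(cs)[:,0].astype(float)
    W=np.array([unproj('',p,z,cal)[:2] for p in P]); best=None
    for it in range(6):
        d=np.hypot(*(W-guess).T)-35; k=np.abs(d)<(9,6,4,3,2,2)[it]
        s=least_squares(lambda v:np.hypot(*(W[k]-v).T)-35,guess,loss='soft_l1'); guess=s.x
    a=np.degrees(np.arctan2(*(W[k]-guess).T[::-1])); return guess.round(1),int(k.sum()),len(np.unique(a//15)),float(np.abs(s.fun).mean().round(2))
E
python3 - <<'E'
from fit import *
im=eyes.read_camera('wrist'); c=eyes.get_calibration('wrist'); o=robot.get_obs()['tool_pos']; R=cv2.Rodrigues(c['rvec'])[0]; print(o)
def at(t): d=dict(c); d['tvec']=c['tvec'].ravel()-R@(np.array(t)-o); return d
cv2.imwrite('pics/w2.png',im)
for n,g in(('S1',(541,-54)),('S2',(561,-175)),('S3',(547,-300))): print('now',n,fit(im,c,g), 'top',fit(eyes.read_camera('top'),eyes.get_calibration('top'),g),'top0',fit(cv2.imread('pics/top0.png'),eyes.get_calibration('top'),g))
for tag,g,t in(('s2a',(559,-173),(609.6,-144.2,54.7)),('s2b',(561,-178),(609.5,-144.2,56.7)),('s1a',(539,-54),(589.5,-25.2,56.7)),('s1b',(541,-59),(589.6,-25.2,56.7)),('s3a',(547,-302),(597.5,-335.3,56.7)),('s3b',(547,-302),(597.6,-329.3,56.8))): print(tag,fit(np.load(tag+'.npy')[-1],at(t),g))
E
```

```text
time: 15.95
tool_pos: [597.7, -208.1, 137.1]
tcp_rot: [180.0, 0.1, 180.0]
force: [0.9, 0.4, -0.1]
width: 5.4
finger_force: 0.0
time: 16.45
tool_pos: [597.4, -179.4, 136.8]
tcp_rot: [-179.9, 0.0, 179.9]
force: [-0.6, 0.1, 0.3]
width: 44.7
finger_force: 0.0
[ 597.37615395 -179.30230942  136.70827547]
now S1 (array([541.1, -61.4]), 187, 19, 0.42) top (array([541., -54.]), 0, 0, nan) top0 (array([541., -54.]), 0, 0, nan)
now S2 (array([ 560.9, -179.3]), 227, 24, 0.6) top (array([ 561., -175.]), 0, 0, nan) top0 (array([ 561., -175.]), 0, 0, nan)
now S3 (array([ 545.7, -302.9]), 186, 20, 0.48) top (array([ 547., -300.]), 0, 0, nan) top0 (array([ 547., -300.]), 0, 0, nan)
s2a (array([ 558.7, -175.8]), 287, 22, 0.56)
s2b (array([ 560.9, -179.5]), 258, 21, 0.55)
s1a (array([538.3, -56.7]), 291, 22, 0.6)
s1b (array([541.3, -60.6]), 263, 20, 0.59)
s3a (array([ 546.2, -303.5]), 289, 22, 0.62)
s3b (array([ 546.1, -303.6]), 307, 24, 0.66)fit.py:11: RuntimeWarning: Mean of empty slice.
  a=np.degrees(np.arctan2(*(W[k]-guess).T[::-1])); return guess.round(1),int(k.sum()),len(np.unique(a//15)),float(np.abs(s.fun).mean().round(2))
  ret = ret.dtype.type(ret / rcount)
```

The fits agree: S1 is at (541.2,−61) and S2 at (560.9,−179.4), both nudged about 4 mm by the second flick and still upright. I'll grip S2's neck with TCP z at 78, so the tips stay above the fins' top at z 59.

```bash
python3 -m creep '[[[18,0,0,0,1],[36,0,0,0,1],[36,0,0,0,1],[36,0,0,0,1]]]'; python3 -m creep '[[[0,0,20,0,1],[0,0,40,0,1],[0,0,59,0,1],[0,0,59,0,1],[0,0,59,0,1]]]'
```

```text
time: 17.05
tool_pos: [562.1, -177.5, 136.9]
tcp_rot: [-180.0, 0.0, 180.0]
force: [0.9, 0.7, 0.4]
width: 87.9
finger_force: 0.0
time: 17.55
tool_pos: [562.4, -177.3, 77.8]
tcp_rot: [-180.0, 0.0, -180.0]
force: [0.7, 0.1, 0.2]
width: 87.8
finger_force: 0.0
```

```bash
python3 -m creep '[[[1,-2,0,0,0.6],[1,-2,0,0,0.4],[1,-2,0,0,0.35],[1,-2,0,0,0.35],[1,-2,0,0,0.35]]]' 15; python3 -m creep '[[[0,0,0,0,0.31],[0,0,0,0,0.28],[0,0,0,0,0.24],[0,0,0,0,0.2],[0,0,0,0,0.2]]]' 15
```

```text
time: 18.05
tool_pos: [560.8, -179.2, 77.9]
tcp_rot: [180.0, 0.0, -180.0]
force: [0.3, 0.3, 0.3]
width: 51.5
finger_force: 0.0
time: 18.55
tool_pos: [560.7, -178.9, 77.6]
tcp_rot: [180.0, -0.0, -180.0]
force: [-0.1, 1.0, 0.4]
width: 25.5
finger_force: 15.0
```

The grip is good: width 25.5 mm at 15 N. Lift, carry to the tray and check.

```bash
python3 -m creep '[[[0,0,-15,0,0.2],[0,0,-40,0,0.2],[0,0,-70,0,0.2],[0,0,-100,0,0.2],[0,0,-115,0,0.2]]]'; python3 -m creep '[[[-5,20,0,0,0.2],[-10,55,0,0,0.2],[-15,95,0,0,0.2],[-20,135,0,0,0.2],[-25,175,0,0,0.2]]]'; python3 -m creep '[[[-5,40,0,0,0.2],[-10,80,0,0,0.2],[-14,120,0,0,0.2],[-14,155,0,0,0.2],[-14,175,0,0,0.2]]]'; python3 -m creep '[[[0,0,0,0,0.2],[0,0,0,0,0.2]]]'
python3 - <<'E'
from h import *
t=eyes.read_camera('top'); w=eyes.read_camera('wrist'); c=eyes.get_calibration('wrist'); o=robot.get_obs(); print(o['tool_pos'],o['width'],o['force'],o['finger_force'])
im=w; hsv=cv2.cvtColor(im,cv2.COLOR_BGR2HSV); red=cv2.inRange(hsv,(0,150,40),(6,255,255))|cv2.inRange(hsv,(174,150,40),(180,255,255))
x,y,ww,hh=cv2.boundingRect(max(cv2.findContours(red,0,1)[0],key=cv2.contourArea)); print('tray px',x,y,ww,hh,[unproj('',p,35,c)[:2].round(0) for p in((x,y+hh/2),(x+ww,y+hh/2),(x+ww/2,y))])
cv2.imwrite('pics/w3.png',w)
E
```

```text
time: 19.05
tool_pos: [561.3, -180.0, 195.6]
tcp_rot: [-180.0, 0.2, 180.0]
force: [0.9, -1.6, -5.2]
width: 25.2
finger_force: 15.0
time: 19.55
tool_pos: [585.0, -2.9, 192.3]
tcp_rot: [-180.0, -0.1, 180.0]
force: [0.2, 0.2, -4.0]
width: 25.6
finger_force: 15.0
time: 20.05
tool_pos: [598.5, 174.9, 191.9]
tcp_rot: [179.9, -0.1, -179.8]
force: [-0.3, -0.9, -4.1]
width: 25.3
finger_force: 15.0
time: 20.25
tool_pos: [599.1, 170.4, 192.1]
tcp_rot: [-179.9, -0.1, -179.9]
force: [0.7, -1.7, -4.3]
width: 25.6
finger_force: 15.0
[599.53581131 168.77599711 192.42794929] 25.843697213880855 [-0.19826429  0.18047218 -3.25375827] 14.994584172964096
tray px 202 0 147 244 [array([542., 109.]), array([542., 250.]), array([438., 178.])]
```

```bash
python3 -m creep '[[[0,3,25,0,0.2],[0,3,55,0,0.2],[0,3,85,0,0.2],[0,3,102,0,0.2],[0,3,107,0,0.2]]]'; python3 -m creep '[[[0,0,2,0,0.2],[0,0,3,0,0.2],[0,0,4,0,0.2],[0,0,5,0,0.2],[0,0,5,0,0.2]]]'
```

```text
time: 20.85
tool_pos: [598.3, 171.6, 83.5]
tcp_rot: [-179.9, -0.2, 179.9]
force: [0.0, -0.2, -4.4]
width: 25.8
finger_force: 15.0
time: 21.35
tool_pos: [599.8, 173.9, 81.1]
tcp_rot: [180.0, 0.0, -180.0]
force: [0.0, 0.3, -5.1]
width: 25.4
finger_force: 15.0
```

```bash
python3 -m creep '[[[0,0,1,0,0.2],[0,0,2,0,0.2],[0,0,2.5,0,0.2],[0,0,2.5,0,0.2]]]'; python3 -m creep '[[[0,0,0.5,0,0.2],[0,0,1,0,0.2],[0,0,1,0,0.2]]]'
```

```text
time: 21.75
tool_pos: [599.5, 173.8, 78.0]
tcp_rot: [-180.0, -0.0, -180.0]
force: [-0.2, 0.6, -4.5]
width: 25.4
finger_force: 15.0
time: 22.05
tool_pos: [599.8, 173.9, 77.6]
tcp_rot: [180.0, 0.0, -180.0]
force: [-1.2, 0.5, 0.7]
width: 25.5
finger_force: 15.0
```

It's down: the load came off the wrist at z 77.6. Release, rise, and go to S1 at (541.2,−61).

```bash
python3 -m creep '[[[0,0,0,0,0.35],[0,0,0,0,0.5],[0,0,0,0,0.8],[0,0,0,0,1],[0,0,0,0,1]]]'; python3 -m creep '[[[0,0,0,0,1],[0,0,0,0,1],[0,0,-20,0,1],[0,0,-50,0,1],[0,0,-65,0,1]]]'; python3 -m creep '[[[12,-45,0,0,1],[24,-90,0,0,1],[36,-135,0,0,1],[48,-180,0,0,1],[58,-220,0,0,1]]]'; python3 -m creep '[[[0,-15,0,0,1],[0,-15,0,0,1],[0,-15,0,0,1]]]'
python3 - <<'E'
from fit import *
w=eyes.read_camera('wrist'); c=eyes.get_calibration('wrist'); print(robot.get_obs()['tool_pos'],fit(w,c,(541,-61)))
E
```

```text
time: 22.55
tool_pos: [599.7, 173.8, 77.2]
tcp_rot: [180.0, 0.0, -180.0]
force: [-0.4, -0.1, 0.1]
width: 59.1
finger_force: 0.0
time: 23.05
tool_pos: [600.7, 173.9, 144.3]
tcp_rot: [179.9, 0.1, 180.0]
force: [0.6, 1.2, 0.4]
width: 87.7
finger_force: 0.0
time: 23.55
tool_pos: [540.7, -48.5, 142.2]
tcp_rot: [-180.0, 0.0, 180.0]
force: [0.9, -1.0, -0.4]
width: 87.5
finger_force: 0.0
time: 23.85
tool_pos: [542.3, -59.7, 142.0]
tcp_rot: [179.9, 0.0, -179.9]
force: [0.3, 0.9, 0.0]
width: 87.9
finger_force: 0.0
[542.33982901 -58.9335197  141.97800735] (array([541.2, -59.7]), 188, 22, 0.53)
```

```bash
python3 -m creep '[[[1,-1.5,20,0,1],[1,-1.5,42,0,1],[1,-1.5,64,0,1],[1,-1.5,64,0,1],[1,-1.5,64,0,1]]]'; python3 -m creep '[[[0,0,0,0,0.6],[0,0,0,0,0.4],[0,0,0,0,0.35],[0,0,0,0,0.35],[0,0,0,0,0.33]]]' 15; python3 -m creep '[[[0,0,0,0,0.31],[0,0,0,0,0.28],[0,0,0,0,0.24],[0,0,0,0,0.2],[0,0,0,0,0.2]]]' 15; python3 -m creep '[[[0,0,-15,0,0.2],[0,0,-35,0,0.2],[0,0,-60,0,0.2],[0,0,-80,0,0.2],[0,0,-85,0,0.2]]]'
```

```text
time: 24.4
tool_pos: [540.9, -61.2, 78.1]
tcp_rot: [180.0, -0.0, -179.9]
force: [0.4, 0.0, 0.2]
width: 88.1
finger_force: 0.0
time: 24.9
tool_pos: [540.8, -62.7, 78.4]
tcp_rot: [180.0, 0.0, -180.0]
force: [0.2, 0.2, -0.0]
width: 51.2
finger_force: 0.0
time: 25.4
tool_pos: [540.8, -61.9, 78.2]
tcp_rot: [180.0, 0.0, -179.9]
force: [0.5, 4.2, 0.7]
width: 25.7
finger_force: 15.0
time: 25.9
tool_pos: [541.3, -63.5, 164.5]
tcp_rot: [-180.0, 0.1, 180.0]
force: [-0.4, -0.5, -4.0]
width: 26.1
finger_force: 14.9
```

```bash
python3 -m creep '[[[10,30,0,0,0.2],[22,75,0,0,0.2],[34,120,0,0,0.2],[44,165,0,0,0.2],[51,205,0,0,0.2]]]'; python3 -m creep '[[[0,25,0,0,0.2],[0,33,0,0,0.2],[0,33,0,0,0.2],[0,33,0,0,0.2]]]'; python3 -m creep '[[[0,0,25,0,0.2],[0,0,50,0,0.2],[0,0,70,0,0.2],[0,0,78,0,0.2],[0,0,80,0,0.2]]]'; python3 -m creep '[[[0,0,0,0,0.2],[0,0,0,0,0.2]]]'
```

```text
time: 26.4
tool_pos: [487.8, 143.8, 161.9]
tcp_rot: [-180.0, -0.1, -180.0]
force: [0.5, -0.1, -4.3]
width: 25.5
finger_force: 15.0
time: 26.8
tool_pos: [489.5, 173.2, 162.5]
tcp_rot: [-179.9, -0.1, 179.9]
force: [-0.2, 0.3, -3.9]
width: 25.9
finger_force: 15.0
time: 27.3
tool_pos: [489.4, 173.4, 82.4]
tcp_rot: [-179.9, -0.1, 179.9]
force: [-0.8, -0.2, -3.7]
width: 25.9
finger_force: 15.0
time: 27.5
tool_pos: [490.5, 175.2, 84.1]
tcp_rot: [180.0, 0.1, 180.0]
force: [0.8, -0.1, -4.1]
width: 25.8
finger_force: 15.0
```

```bash
python3 -m creep '[[[0,0,1.5,0,0.2],[0,0,3,0,0.2],[0,0,4,0,0.2],[0,0,4.5,0,0.2],[0,0,4.5,0,0.2]]]'; python3 -m creep '[[[0,0,0.5,0,0.2],[0,0,1,0,0.2],[0,0,1.5,0,0.2],[0,0,1.5,0,0.2]]]'
```

```text
time: 28.0
tool_pos: [489.5, 175.3, 78.6]
tcp_rot: [-180.0, -0.0, -180.0]
force: [-0.6, -0.2, -3.7]
width: 25.9
finger_force: 15.0
time: 28.4
tool_pos: [489.8, 175.1, 77.9]
tcp_rot: [180.0, 0.0, 180.0]
force: [-2.8, -2.1, 6.9]
width: 25.7
finger_force: 15.0
```

S1 is down on the tray floor. Release, rise clear, and check the scene by numbers.

```bash
python3 -m creep '[[[0,0,-0.5,0,0.35],[0,0,-0.5,0,0.5],[0,0,-0.5,0,0.8],[0,0,-0.5,0,1],[0,0,-0.5,0,1]]]'; python3 -m creep '[[[0,0,0,0,1],[0,0,0,0,1],[0,0,-20,0,1],[0,0,-50,0,1],[0,0,-90,0,1]]]'; python3 -m creep '[[[0,45,-30,0,1],[0,90,-60,0,1],[10,135,-80,0,1],[20,180,-80,0,1],[30,225,-80,0,1]]]'; python3 -m creep '[[[0,30,0,0,1],[0,60,0,0,1],[0,60,0,0,1]]]'
python3 - <<'E'
from h import *
t=eyes.read_camera('top'); t0=cv2.imread('pics/top0.png'); s=eyes.read_camera('side'); print(robot.get_obs()['tool_pos'])
cv2.imwrite('pics/tf.png',t)
hsv=cv2.cvtColor(t,cv2.COLOR_BGR2HSV)
def ch(r0,c0): 
    h=hsv[r0]; 
def asc(im,r0,r1,c0,c1,sv,su):
    hsv=cv2.cvtColor(im,cv2.COLOR_BGR2HSV)
    return [''.join('o' if 4<=hsv[v,u,0]<=20 and hsv[v,u,1]>90 else 'g' if 40<=hsv[v,u,0]<=85 and hsv[v,u,1]>60 else 'r' if (hsv[v,u,0]<4 or hsv[v,u,0]>172) and hsv[v,u,1]>120 else ('.' if hsv[v,u,2]>100 else '#') for u in range(c0,c1,su)) for v in range(r0,r1,sv)]
print('\n'.join(asc(t,150,258,150,214,2,1)))
d=cv2.absdiff(t,t0).max(2)
for n,(a,b,c,e) in dict(oil_glue=(120,152,150,210),driver=(142,162,242,316),caliper=(145,174,322,404),decoy=(264,300,294,330),S3=(184,216,352,392),S2old=(180,212,303,340)).items():
    print(n,d[a:b,c:e].mean().round(1),(d[a:b,c:e]>40).sum())
cs=eyes.get_calibration('side')
for p in((600,174),(490,174)):
    print([(s[int(v),int(u)]).tolist() for u,v in proj('',[(*p,z) for z in(30,50,75,88)],cs)])
E
```

```text
time: 28.9
tool_pos: [489.6, 175.3, 77.6]
tcp_rot: [180.0, -0.0, -180.0]
force: [0.4, -0.0, -0.7]
width: 59.2
finger_force: 0.0
time: 29.4
tool_pos: [488.5, 174.7, 167.4]
tcp_rot: [-179.9, -0.2, -180.0]
force: [-0.0, 0.5, 0.3]
width: 87.9
finger_force: 0.0
time: 29.9
tool_pos: [459.6, 402.3, 249.2]
tcp_rot: [179.9, 0.1, 180.0]
force: [1.1, -0.3, 0.3]
width: 87.8
finger_force: 0.0
time: 30.2
tool_pos: [457.3, 465.1, 246.8]
tcp_rot: [179.9, -0.1, -179.6]
force: [-1.2, -0.5, -0.8]
width: 87.8
finger_force: 0.0
[459.32188854 460.11768689 247.1006897 ]
................................................................
................................................................
................................................................
.......rrrrrrrrrrrrrrrrrrrrrrrrrrrrrrrrrrrrrrrrrrrrrrrrrro......
.......rrrrrrrrrrrrrrrrrrrrrrrrrrrrrrrrrrrrrrrrrrrrrrrrrrr#.....
.......rrrrrrrrrrrrrrrrrrrrrrrrrrrrrrrrrrrrrrrrrrrrrrrrrrr#.....
.......rrrrrrrrrrrrrrrrrrrrrrrrrrrrrrrrrrrrrrrrrrrrrrrrrrr#.....
.......rrrrrrrrrrrrrrrrrrrrrrrrrrrrrrrrrrrrrrrrrrrrrrrrrrr#.....
.......rrrrrrrrrrrrrrrrrrr
[... 2474 characters left out ...]
rrrrrrrrrrrrrrrrrrrrrrrrrr#.......
...rrrrrrrrrrrrrrrrrrrrrrrrrrrrrrrrrrrrrrrrrrrrrrrrrrrrr#.......
..#rrrrrrrrrrrrrrrrrrrrrrrrrrrrrrrrrrrrrrrrrrrrrrrrrrrrr#.......
..orrrrrrrrrrrrrrrrrrrrrrrrrrrrrrrrrrrrrrrrrrrrrrrrrrrrr#.......
...rrrrrrrrrrrrrrrrrrrrrrrrrrrrrrrrrrrrrrrrrrrrrrrrrrrrr#.......
..#rrrrrrrrrrrrrrrrrrrrrrrrrrrrrrrrrrrrrrrrrrrrrrrrrrrrr........
.............................o..#....#..#..##...o...............
................................................................
oil_glue 3.6 0
driver 3.5 0
caliper 3.5 0
decoy 3.6 0
S3 17.1 204
S2old 40.7 586
[[89, 99, 102], [89, 100, 104], [90, 99, 105], [95, 103, 111]]
[[100, 109, 115], [100, 109, 116], [97, 109, 113], [96, 108, 114]]
```

Both worn spindles stand upright on the tray floor. The driver, caliper, oil, glue and decoy are unchanged against the first picture, and S3 is on the mat. Handing in.

```bash
python3 -c "
from bench import ticket
print(ticket.hand_in())"
```

```text
the job is handed in; nothing more can be done
None
```

I handed in the job at about 30 s: the two worn spindles (at y ≈ −56 and −175 at the start) stand upright in the red tray, and the sound one (y ≈ −304) stays on the mat; along the way each worn spindle slid about 4 mm on its second flick, the sound one needed a second pass because the first missed, and one mistyped row drove the closed fingers briefly down towards the mat, with no visible effect.

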